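# Load the nesting parts basket into the ultrasonic cleaner

## Task

Find the parts basket that belongs in the glass beaker standing in the ultrasonic cleaner, trying them in turn until one nests, and leave it hanging there upright, its rim resting on the glass all round: not standing proud, not dropped inside. Lower the baskets gently, never dropping one into the glass, stand those that do not fit back in the draining rack, and leave the bottle, bur stand, tool pot and stone dish where they are.

Things in the scene. Friction and masses are not known exactly. Their poses are not given: they have to be found in the camera images.
- basket_a: One of three lidded steel parts baskets, alike but for size, standing in the tilted rack in changing order. Origin: centre of the foot's underside; z up its axis. Heavy foot: diameter 42, 10 high; a cone widens from there to the straight body at z 18; at z 50 to 53 a rim sticks out all round, flush with the lid. Body/rim diameters of the three: 44/53, 55/64, 66/75 mm, unmarked; letters do not tell
- basket_b: As basket_a, size unmarked. Each basket has, on two thin wires above its lid, a flat black grip 10 thick (basket x) x 34 wide (basket y) x 20 high, its centre on the axis at z 108 (see the grip points). Mass 0.10 to 0.21 kg. In the rack a basket leans 30 degrees from vertical, its top towards the rack's front
- basket_c: As basket_a and basket_b: the third basket, size unmarked
- basket_a_grip (a point): centre of basket_a's black grip, 108 mm up the axis from its origin; axes as the basket's
- basket_b_grip (a point): the same of basket_b
- basket_c_grip (a point): the same of basket_c
- cleaner_seat (a point): Centre of the mouth of the clear glass beaker in the ultrasonic cleaner, level with its rim, 145 mm above the bench; z up. Beaker: fixed, 133 tall, wall 3, floor 4; its inner diameter, 48, 59 or 70 mm, changes and is unmarked. A nested basket's origin is 50 mm below this point. One too large stops on its cone, rim over 30 mm above the glass; one too small passes right in, rim and all, and sinks to the floor
- cleaner_foot (a point): Centre of the underside of the ultrasonic cleaner, a fixed white box with a steel cover, 170 deep (x) x 220 wide (y) x 115 mm high, dials on its front (-x side); the beaker stands through the middle of the cover with an orange collar round it and 30 mm of glass above the cover. Two spare beakers of the other sizes stand on a dark board farther from the robot: not needed
- rack_deck: Sloping deck (112 x 290 mm) of the fixed draining rack, tilted 30 degrees. Origin: on its upper face at the middle bay, 55 mm above the bench; z square to it (axis of a standing basket, leaning to the rack's front), x up the slope, y along the row; bays at y -90, 0, 90 mm. Rails 8 mm high with inner faces at x -22.5 and 22.5 hold the feet; 8 mm high pins 6 thick at y -135, -45, 45, 135
- bottle: bystander: amber bottle, diameter 50, 150 tall, loose, standing; origin at the centre of its underside
- bur_stand: bystander: round aluminium stand with burs, diameter 68, 57 tall, loose; origin at the centre of its underside
- tool_pot: bystander: blue pot of hand tools, diameter 62, 75 tall, tools leaning out to 140 mm high, loose; origin at the centre of its underside
- stone_dish: bystander: low white dish of stones, diameter 84, 33 tall, loose; origin at the centre of its underside
Mind the look-alikes: they are no part of the job. What is shaped like the basket_c but red is not meant.

How it is judged:
At the end, for the whole second after the job is handed in: The matching basket hangs in the cleaner's beaker: centred within 5 mm, underside of its rim within 3 mm of the glass rim, upright within 0.06 rad. The other two stand in the rack between its rails, within 5 mm of the deck, square to it within 0.1 rad. All at rest, let go (((horizontal distance between basket_a and cleaner_seat below 0.005 m and z of basket_a in the frame of cleaner_seat between -0.053 and -0.047 m and angle between basket_a's own z axis and vertical below 0.06 rad and z of basket_b in the frame of rack_deck between -0.005 and 0.005 m and x of basket_b in the frame of rack_deck between -0.008 and 0.008 m and y of basket_b in the frame of rack_deck between -0.125 and 0.125 m and angle between the z axis of each of basket_b, basket_c and the z axis of rack_deck, either way round below 0.1 rad and z of basket_c in the frame of rack_deck between -0.005 and 0.005 m and x of basket_c in the frame of rack_deck between -0.008 and 0.008 m and y of basket_c in the frame of rack_deck between -0.125 and 0.125 m) or (horizontal distance between basket_b and cleaner_seat below 0.005 m and z of basket_b in the frame of cleaner_seat between -0.053 and -0.047 m and angle between basket_b's own z axis and vertical below 0.06 rad and z of basket_a in the frame of rack_deck between -0.005 and 0.005 m and x of basket_a in the frame of rack_deck between -0.008 and 0.008 m and y of basket_a in the frame of rack_deck between -0.125 and 0.125 m and angle between the z axis of each of basket_a, basket_c and the z axis of rack_deck, either way round below 0.1 rad and z of basket_c in the frame of rack_deck between -0.005 and 0.005 m and x of basket_c in the frame of rack_deck between -0.008 and 0.008 m and y of basket_c in the frame of rack_deck between -0.125 and 0.125 m) or (horizontal distance between basket_c and cleaner_seat below 0.005 m and z of basket_c in the frame of cleaner_seat between -0.053 and -0.047 m and angle between basket_c's own z axis and vertical below 0.06 rad and z of basket_a in the frame of rack_deck between -0.005 and 0.005 m and x of basket_a in the frame of rack_deck between -0.008 and 0.008 m and y of basket_a in the frame of rack_deck between -0.125 and 0.125 m and angle between the z axis of each of basket_a, basket_b and the z axis of rack_deck, either way round below 0.1 rad and z of basket_b in the frame of rack_deck between -0.005 and 0.005 m and x of basket_b in the frame of rack_deck between -0.008 and 0.008 m and y of basket_b in the frame of rack_deck between -0.125 and 0.125 m)) and linear speed of each of basket_a, basket_b, basket_c below 0.02 m/s); the robot touches nothing.
It fails at once if a basket drops or shoots into the beaker (its foot below the glass rim and moving at over 0.6 m/s) ((horizontal distance between basket_a and cleaner_seat below 0.025 m and z of basket_a in the frame of cleaner_seat below 0 m and linear speed of basket_a above 0.6 m/s) or (horizontal distance between basket_b and cleaner_seat below 0.025 m and z of basket_b in the frame of cleaner_seat below 0 m and linear speed of basket_b above 0.6 m/s) or (horizontal distance between basket_c and cleaner_seat below 0.025 m and z of basket_c in the frame of cleaner_seat below 0 m and linear speed of basket_c above 0.6 m/s)).
It fails at once if the bottle, bur stand, tool pot or stone dish is shifted by more than 30 mm or tipped (distance of any of bottle, bur_stand, tool_pot, stone_dish from where it was at the start of the episode above 0.03 m or angle between any of bottle, bur_stand, tool_pot, stone_dish's own z axis and vertical above 0.3 rad).
It also fails if it takes over 72 s, if anything falls off the work surface, if the arm or the gripper's body presses on something with over 40 N, if the wrist force passes 120 N, or if a joint passes its speed limit or range.

## Robot

A 6-joint arm with a two-finger parallel gripper is mounted at the origin on the work surface. World frame = base frame: x ahead of the robot, y to its left, z up, the work surface at z = 0. Lengths are in m, angles in rad, forces in N, time in s.
With the tool pointing down it reaches from about 0.3 to 0.775 m from the base axis. Payload 14.6 kg.
Tool frame: the origin (TCP) lies at the centre of the arm's flange, where the gripper is bolted on; the fingertips stand 199 mm ahead of it and the grasp point (between the pads) lies 180 mm ahead of it; z points along the fingers, y is the line along which they close (so a half turn about z gives the same grasp; the last joint's range is limited). The gripper opens to 94 mm and grips with 3 to 60 N. Pads are 16 mm wide; open, the fingers measure 119 mm over their backs; the gripper's body (75 mm by 177 mm) begins 78 mm behind the grasp point.
Start: joints at [-1.4, 0.3, 1.521, -0, 1.321, -0.067], TCP at [0.13, -0.535, 0.405] pointing down, gripper open.
Joint ranges: [-3.03, 3.03], [-0.79, 2.21], [0.23, 2.52], [-1.04, 4.18], [0, 3.07], [-2.55, 2.55]. Speed limits (rad/s): [2.22, 2.22, 2.57, 3.14, 3.14, 3.14].

## Interface

Orientations are given as [roll, pitch, yaw] about the fixed x, y, z axes, in that order (R = Rz(yaw) Ry(pitch) Rx(roll)).
In Python, from station import ctrl gives the robot as it stands. The module is installed in compiled form; this text tells all that it offers.
- The arm moves only by the tool servo_tool, never from a script. Its argument "motion" is a list of rows, each a list of 5 numbers: the closure, from 0 (fully open) to 1 (shut), then the shift along the world's x, y, z in cm, then the turn about the world's z in degrees. A call has 1 to 20 rows; each row is the pose to reach, as a shift and turn from the pose commanded when the call began; what a row does not reach only later rows make up. A row lasts 1/8 s, in which the tool goes at most 62.5 mm and 10.7 degrees, less where a joint would pass 70% of its speed; a pose out of reach is approached as far as the arm can. A call with a gripper value outside its range is refused whole. The fingers move at their own pace and stop on an object; "squeeze" is the grip in N (left out, the last holds). Time passes only in rows, so rows that repeat a pose let the fingers close. It gives the time, the measured TCP pose, the force, the opening and the grip force at its end, in the units of the state.
- ctrl.get_obs(): the state, without advancing time (a new reading comes with each control period).
- ctrl.camera(name): name is "scene" or "top" or "wrist"; returns a dict with "image" (384x512x3 uint8, red, green, blue), "fx", "fy", "cx", "cy" (pixels), "dist" ([k1, k2, p1, p2, k3] as OpenCV has them; the pictures are not rectified), "camera_from_world" (4x4, takes a point from world to camera coordinates); the wrist camera has in their place "hand_eye" (4x4, takes a point from camera to tool coordinates, whose origin is the TCP and whose axes are the flange's). Camera axes: x right, y up, looking along -z (the intrinsics and any distortion apply to the point x, -y, -z); pixel columns grow to the right and rows downward; lengths in m; the calibration is good to about 2 mm. A picture is of the moment at which its call begins: read the wrist's pose just before it. There is no depth.
- ctrl.hand_in(): hands the job in; it is judged then, once.
The state is a dict: "time_s": time; "qpos": joint angles; "joint_vel": joint speeds; "tau": joint torques, N m; "ee_pos": TCP position; "eef_rot": TCP orientation; "force": force on the tool from outside, world axes, zero at the start; "moment": the same for the moment, N m; "grip_width": finger opening in m; "grip_force": force on a finger pad.
Only numpy, scipy, OpenCV 4.12 (cv2) and the standard library are available. Lean on these libraries where they do the work, as an engineer would, in place of code of your own. Each camera call takes 0.05 s, during which the arm holds its last target. There are 200 camera calls.

## Working session

There is one attempt and no reset: what is moved stays moved. The work goes in short steps, Python scripts to look and compute and a tool call to move; the robot and the scene stay as the last step left them, time stands still between calls to the robot, and variables do not carry over. Pictures are saved under pics/ and viewed, at most 11 in all, crops included, and the job is handed in when it is done.

Besides the shell and the picture viewer there is one more tool, called after "Call:" as a command line: name --pt "numbers of a row" for each row, then --argument value for the rest. servo_tool: Moves the arm, as the interface text tells. Its arguments: {"type":"object","properties":{"motion":{"type":"array","items":{"type":"array","items":{"type":"number"}}},"squeeze":{"type":"number"}},"required":["motion"]}

```bash
mkdir -p pics; cat > h.py <<'E'
import numpy as np, cv2, json
from station import ctrl
from scipy.spatial.transform import Rotation as R
def cam(name,fn=None):
    o=ctrl.get_obs(); c=ctrl.camera(name)
    if fn: cv2.imwrite('pics/'+fn,c['image'][:,:,::-1])
    if 'hand_eye' in c:
        T=np.eye(4);T[:3,:3]=R.from_euler('xyz',o['eef_rot']).as_matrix();T[:3,3]=o['ee_pos']
        c['wfc']=T@np.array(c['hand_eye'])
    else: c['wfc']=np.linalg.inv(np.array(c['camera_from_world']))
    np.savez('/tmp/'+name+'.npz',wfc=c['wfc'],K=[c['fx'],c['fy'],c['cx'],c['cy']],dist=c['dist'],image=c['image'])
    return load(name)
def load(name):
    return dict(np.load('/tmp/'+name+'.npz'))
def KK(c):
    fx,fy,cx,cy=c['K']; return np.array([[fx,0,cx],[0,fy,cy],[0,0,1.]])
def ray(c,uv):
    p=cv2.undistortPoints(np.array([[uv]],float),KK(c),np.array(c['dist'],float))[0,0]
    d=c['wfc'][:3,:3]@np.array([p[0],-p[1],-1]); return c['wfc'][:3,3],d/np.linalg.norm(d)
def atz(c,uv,z):
    o,d=ray(c,uv); return o+d*(z-o[2])/d[2]
def tri(*obs):
    A=0;b=0
    for c,uv in obs:
        o,d=ray(c,uv);P=np.eye(3)-np.outer(d,d);A=A+P;b=b+P@o
    x=np.linalg.solve(A,b)
    return x,[float(np.linalg.norm((np.eye(3)-np.outer(ray(c,uv)[1],ray(c,uv)[1]))@(x-ray(c,uv)[0]))) for c,uv in obs]
def proj(c,p):
    q=(np.linalg.inv(c['wfc'])@np.r_[p,1])[:3]
    return cv2.projectPoints(np.array([[q[0],-q[1],-q[2]]]),np.zeros(3),np.zeros(3),KK(c),np.array(c['dist'],float))[0].ravel()
E
python3 - <<'E'
from h import *
a=cam('scene')['image'];b=cam('top')['image']
cv2.imwrite('pics/s.png',cv2.resize(a,(768,576),interpolation=2)[:,:,::-1]);cv2.imwrite('pics/t.png',cv2.resize(b,(768,576),interpolation=2)[:,:,::-1])
for n in('scene','top'):
    c=load(n);print(c['wfc'].round(3),c['K'],c['dist'])
o=ctrl.get_obs();print(o['eef_rot'],o['grip_width'])
E
```

```text
[[ 0.759 -0.396  0.516  1.121]
 [ 0.651  0.459 -0.605 -0.695]
 [ 0.003  0.795  0.606  0.788]
 [ 0.     0.     0.     1.   ]] [411.15314943 411.15314943 254.60392854 197.23420938] [-0.10179569  0.          0.          0.          0.        ]
[[ 0.039  0.971 -0.235  0.334]
 [-0.999  0.039 -0.007 -0.013]
 [ 0.003  0.235  0.972  1.064]
 [ 0.     0.     0.     1.   ]] [407.33195856 407.33195856 254.40343307 185.45338513] [-0.05717613  0.          0.          0.          0.        ]
[-3.14055861e+00 -4.25078222e-05  2.37771962e-01] 0.093937302462595
```

View pics/s.png

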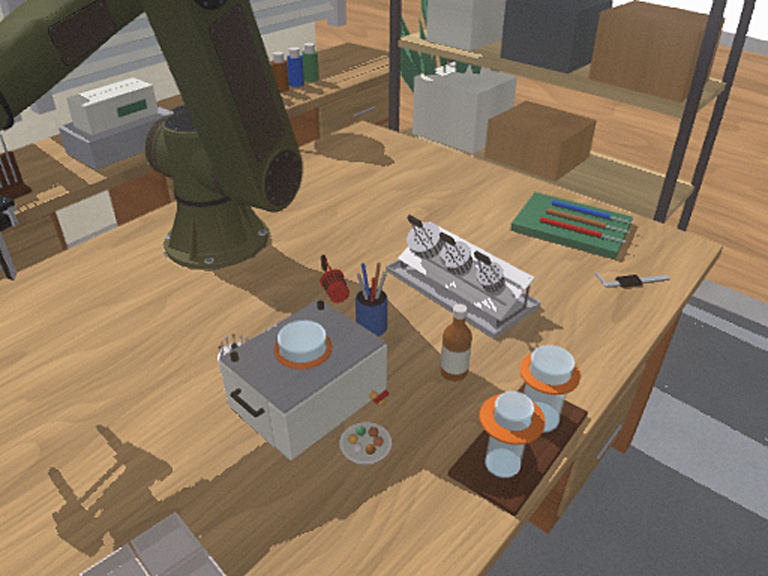

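View pics/t.png

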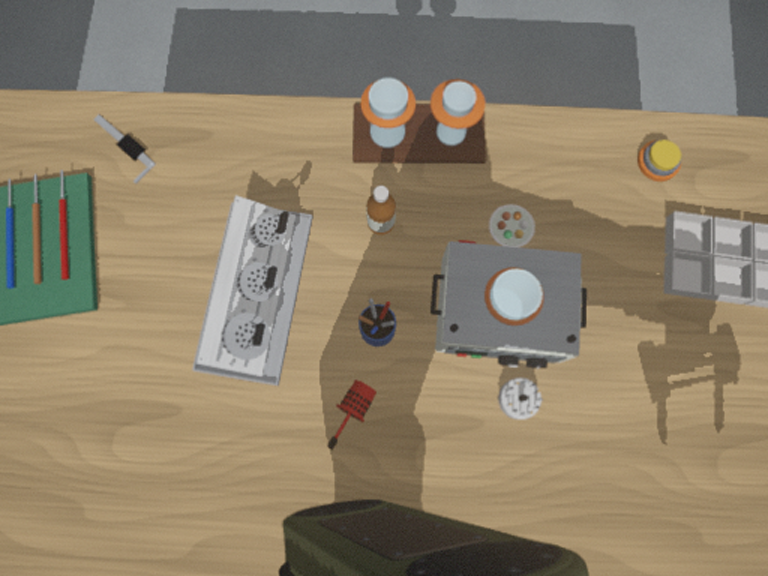

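The scene view shows the rack with three baskets, their grips at about (414,220), (447,239) and (489,260) px. The cleaner's beaker is at (302,341), and the spares are at (514,410) and (551,365). The red basket-like thing at (333,280), top view (355,400), is the look-alike because it is red and lying on the bench. The three steel baskets in the rack are the ones meant. I'll confirm with enlarged crops.

```bash
python3 - <<'E'
from h import *
t=load('top')['image'];s=load('scene')['image']
def cr(im,x,y,w,h,W,H): return cv2.resize(im[y:y+h,x:x+w],(W,H),interpolation=2)
# top rack (130..210,125..260) x4 ; scene rack (255..365,135..225)x4 ; top beaker; scene beaker
C=np.zeros((600,800,3),np.uint8)
C[:560,:320]=cr(t,130,125,80,140,320,560)
C[:300,320:800]=cr(s,255,138,120,75,480,300)
C[300:600,320:560]=cr(t,310,165,60,75,240,300)
C[300:600,560:800]=cr(s,170,195,60,75,240,300)
cv2.imwrite('pics/m.png',C[:,:,::-1])
E
```

```text
(no output)
```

View pics/m.png

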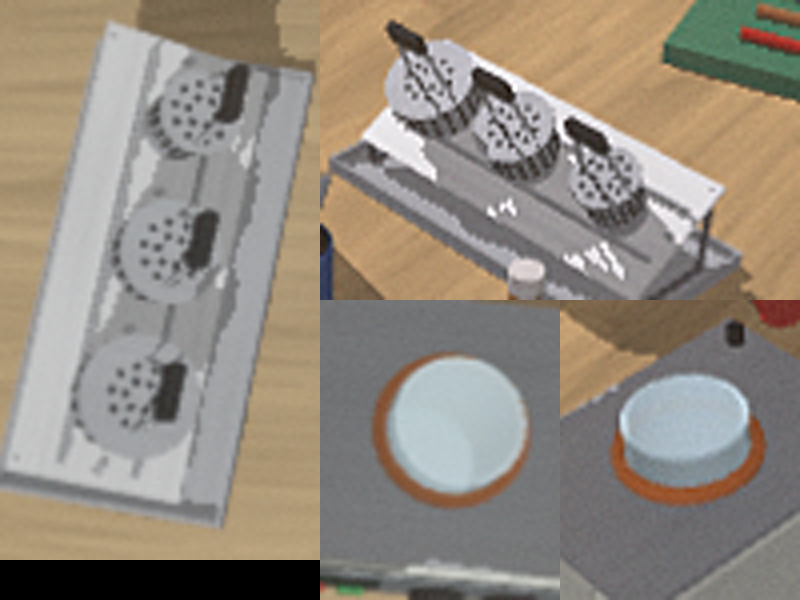

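```bash
python3 - <<'E'
from h import *
t=load('top');s=load('scene')
def px(X,Y,x0,y0,ox,oy): return (x0+(X-ox+.5)/4-.5,y0+(Y-oy+.5)/4-.5)
T=lambda X,Y:px(X,Y,130,125,0,0)
S=lambda X,Y:px(X,Y,255,138,320,0)
G={}
for n,a,b in(('near',(169,391),(407,37)),('mid',(202,239),(493,85)),('far',(236,93),(588,135))):
    G[n],e=tri((t,T(*a)),(s,S(*b)));print(n,G[n].round(4),np.round(e,4))
d=G['far']-G['near'];print('row',d.round(4),np.linalg.norm(d),np.degrees(np.arctan2(d[1],d[0])))
TB=lambda X,Y:px(X,Y,310,165,320,300); SB=lambda X,Y:px(X,Y,170,195,560,300)
print(tri((t,TB(457,425)),(s,SB(684.5,416))), atz(t,TB(457,425),.145),atz(s,SB(684.5,416),.145))
print('diam top',atz(t,TB(387,425),.145)-atz(t,TB(527,425),.145),atz(t,TB(457,357),.145)-atz(t,TB(457,493),.145))
print('diam scene',np.linalg.norm(atz(s,SB(619,416),.145)-atz(s,SB(750,416),.145)))
# lids: rim ellipses along row in the top view
n=d/np.linalg.norm(d); f=np.array([n[1],-n[0],0]) # front (-y side)
z=np.cos(np.pi/6)*np.array([0,0,1])+np.sin(np.pi/6)*f
for k,lo,hi in(('near',459,345),('mid',304,197),('far',158,65)):
    c=G[k]-.055*z; print(k,'lid c',c.round(3),np.array(proj(t,c)).round(1),'foot',(G[k]-.108*z).round(4))
    for r in(.0265,.032,.0375): print('  r',r,[((proj(t,c+q*r*n)-[130,125])*4+1.5).round(0) for q in(-1,1)],[((proj(s,c+q*r*n)-[255,138])*4+[321.5,1.5]).round(0) for q in(-1,1)])
E
```

```text
near [0.462  0.1772 0.1498] [0.0015 0.0015]
mid [0.5513 0.1658 0.1486] [0.0014 0.0014]
far [0.6412 0.1533 0.15  ] [0.0022 0.0022]
row [ 0.1792 -0.0239  0.0002] 0.18075996154654403 -7.603023320807077
(array([ 0.54054289, -0.21471507,  0.14241306]), [0.0014376932651298116, 0.0014376932651298223]) [ 0.53903359 -0.21524289  0.145     ] [ 0.543828   -0.21557567  0.145     ]
diam top [-0.00321651  0.08148336  0.        ] [ 0.08060694 -0.00093099  0.        ]
diam scene 0.07826301759198905
near lid c [0.466 0.204 0.102] [164.1 222.8] foot [0.4691 0.2307 0.0563]
  r 0.0265 [array([128., 437.]), array([148., 350.])] [array([405.,  65.]), array([452.,  91.])]
  r 0.032 [array([126., 446.]), array([150., 341.])] [array([400.,  62.]), array([457.,  94.])]
  r 0.0375 [array([124., 455.]), array([152., 332.])] [array([395.,  60.]), array([462.,  97.])]
mid lid c [0.555 0.193 0.101] [172.2 186.7] foot [0.5585 0.2193 0.0551]
  r 0.0265 [array([161., 290.]), array([180., 207.])] [array([487., 112.]), array([538., 141.])]
  r 0.032 [array([159., 299.]), array([181., 198.])] [array([482., 109.]), array([543., 144.])]
  r 0.0375 [array([157., 308.]), array([183., 190.])] [array([476., 106.]), array([549., 147.])]
far lid c [0.645 0.181 0.102] [180.2 151.6] foot [0.6483 0.2068 0.0564]
  r 0.0265 [array([193., 148.]), array([211.,  68.])] [array([576., 161.]), array([632., 193.])]
  r 0.032 [array([191., 157.]), array([213.,  60.])] [array([570., 158.]), array([638., 196.])]
  r 0.0375 [array([189., 165.]), array([215.,  52.])] [array([565., 155.]), array([643., 199.])]
```

Three steel baskets stand in the rack; their rims project to 75 mm (near, crop (130,395)), 64 mm (mid) and 53 mm (far). The beaker measures about 76–80 mm outside, so its inner diameter is 70. The near basket therefore goes first. Next I'll look at the beaker with the wrist camera on the way.

Call:
servo_tool --pt "0.4 5 5 2 10" --pt "0.4 9 9 4 20" --pt "0.4 14 14 6 30" --pt "0.4 18 18 8 40" --pt "0.4 23 23 10 50" --pt "0.4 28 28 10 60" --pt "0.4 33 32 10 69" --pt "0.4 33 32 10 69" --pt "0.4 33 32 10 69" --pt "0.4 33 32 10 69" --squeeze 10

```text
time_s: 1.35
ee_pos: [0.4593, -0.2148, 0.5044]
eef_rot: [-3.141, -0.0, 1.442]
force: [-0.4, 0.2, 0.9]
grip_width: 0.0566
grip_force: 0.0
```

```bash
python3 - <<'E'
from h import *
c=cam('wrist');cv2.imwrite('pics/w1.png',c['image'][:,:,::-1])
o=ctrl.get_obs();print(o['time_s'],o['ee_pos'],o['eef_rot'],o['grip_width'],o['qpos'])
print(c['wfc'].round(3),proj(c,[.5405,-.215,.145]))
E
```

```text
1.4 [ 0.45907106 -0.21509561  0.50450648] [-3.14122336e+00  1.30653137e-05  1.44126745e+00] 0.056416284225806475 [-5.10405011e-01  1.44379477e-01  1.48053209e+00 -1.49625911e-04
  1.51701906e+00 -3.80868063e-01]
[[ 0.992  0.124  0.035  0.469]
 [-0.129  0.958  0.257 -0.141]
 [-0.001 -0.259  0.966  0.483]
 [ 0.     0.     0.     1.   ]] [336.8677125 168.8545729]
```

View pics/w1.png

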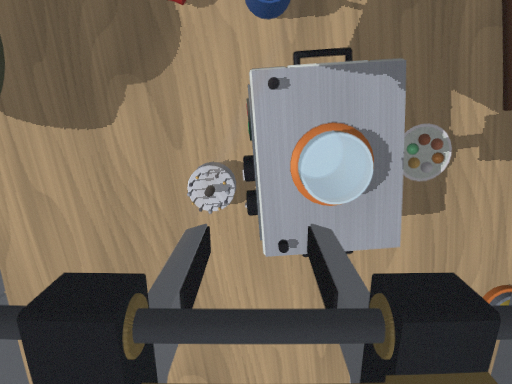

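The wrist view shows the beaker mouth centred at (336,167), within 2 px of the prediction (336.9,168.9). The seat is therefore at about (0.540,-0.214). Next is the near (large) basket's grip.

Call:
servo_tool --pt "0.4 0 6 0 0" --pt "0.4 0 12 0 0" --pt "0.4 0 18 0 0" --pt "0.4 0 24 -2 0" --pt "0.4 0.2 30 -6 0" --pt "0.4 0.3 36 -10 0" --pt "0.4 0.3 39.2 -13 0" --pt "0.4 0.3 39.2 -13 0" --pt "0.4 0.3 39.2 -15.5 0" --pt "0.4 0.3 39.2 -17.4 0" --pt "0.4 0.3 39.2 -17.4 0"

```text
time_s: 2.78
ee_pos: [0.4628, 0.1761, 0.3306]
eef_rot: [-3.141, 0.001, 1.44]
force: [0.0, 0.2, -0.6]
grip_width: 0.0564
grip_force: 0.0
```

```bash
python3 - <<'E'
from h import *
c=cam('wrist');s=cam('scene')
o=ctrl.get_obs();print(o['ee_pos'],o['eef_rot'])
C=np.zeros((600,800,3),np.uint8)
C[:384,:512]=c['image']; C[384:,:288]=cv2.resize(s['image'][125:197,220:316],(288,216),interpolation=2);
C[384:,300:800]=cv2.resize(s['image'][100:208,210:460],(500,216),interpolation=2)
cv2.imwrite('pics/m2.png',C[:,:,::-1])
E
```

```text
[0.46295641 0.1766198  0.33191693] [ 3.14022417e+00 -5.51124375e-04  1.44077282e+00]
```

View pics/m2.png

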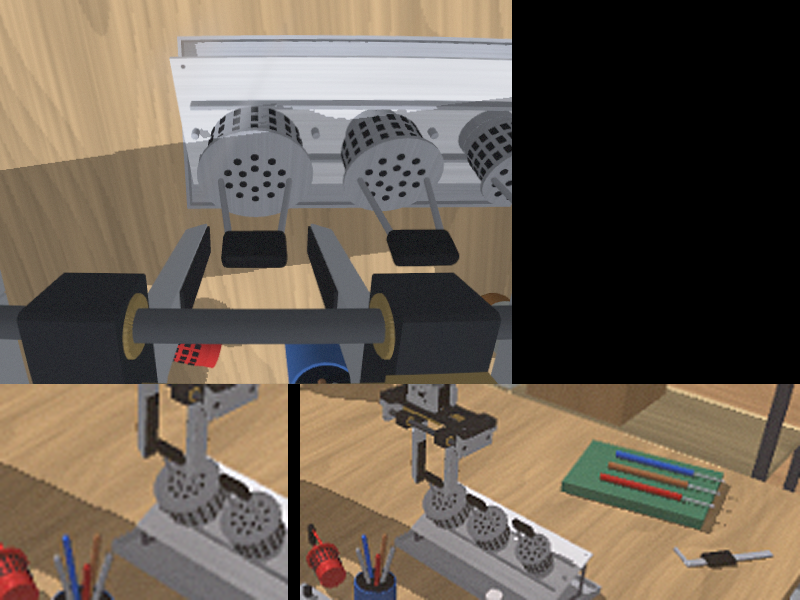

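Grip is centred between the pads (image (254,250)). Close and lift along the deck normal.

Call:
servo_tool --pt "1 0 0 0 0" --pt "1 0 0 0 0" --pt "1 0 0 0 0" --pt "1 0 0 0 0" --pt "1 -0.1 -0.6 1 0" --pt "1 -0.2 -1.2 2.1 0" --pt "1 -0.3 -1.8 3.2 0" --pt "1 -0.3 -2.2 6 0" --pt "1 -0.3 -2.5 9 0" --pt "1 -0.3 -2.5 12 0" --pt "1 -0.3 -2.5 14.5 0" --pt "1 -0.3 -2.5 14.5 0" --pt "1 -0.3 -2.5 14.5 0" --pt "1 -0.3 -2.5 14.5 0" --squeeze 8

```text
time_s: 4.62
ee_pos: [0.4596, 0.1524, 0.4746]
eef_rot: [-3.14, 0.001, 1.442]
force: [-0.3, 0.7, -1.6]
grip_width: 0.034
grip_force: 8.1
```

```bash
python3 - <<'E'
from h import *
c=cam('wrist');s=cam('scene')
o=ctrl.get_obs();print(o['ee_pos'],o['eef_rot'],o['grip_width'],o['force'])
C=np.zeros((384,800,3),np.uint8)
C[:300,:400]=cv2.resize(c['image'],(400,300)); C[:,400:]=cv2.resize(s['image'][60:252,180:380],(400,384),interpolation=2)
cv2.imwrite('pics/m3.png',C[:,:,::-1])
E
```

```text
[0.45960296 0.1524772  0.47492282] [-3.14040073e+00  4.74182043e-04  1.44208107e+00] 0.03391149778149647 [ 0.09050003 -0.14724254 -2.07603308]
```

View pics/m3.png

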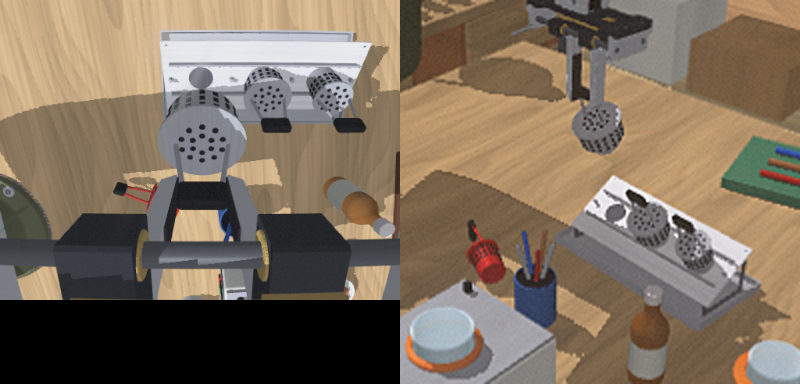

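The basket is held but still tilted by about 30°. I'll carry it low over clear bench in front of the rack's near end, ease the squeeze and let it swing upright there.

Call:
servo_tool --pt "1 -4 1 0 0" --pt "1 -8 3 0 0" --pt "1 -12 5 0 0" --pt "1 -13 5 -5 0" --pt "1 -13 5 -10 0" --pt "1 -13 5 -15 0" --pt "1 -13 5 -16.5 0" --pt "1 -13 5 -16.5 0"

```text
time_s: 5.72
ee_pos: [0.3294, 0.2024, 0.3098]
eef_rot: [-3.14, 0.001, 1.442]
force: [-1.4, 0.1, -1.0]
grip_width: 0.0337
grip_force: 7.9
```

Call:
servo_tool --pt "1 0 0 0 0" --pt "1 0 0 0 0" --pt "1 0 0 0 0" --pt "1 0 0 0 0" --squeeze 4

```text
time_s: 6.22
ee_pos: [0.3296, 0.2025, 0.3109]
eef_rot: [3.141, -0.0, 1.442]
force: [-0.1, 0.9, -2.3]
grip_width: 0.0338
grip_force: 3.8
```

```bash
cat >> h.py <<'E'
def tilt(vtop,vbot): pass
def lid(c):
    # predicted pixel of lid centre for tilts of the held basket (top leaning to tool +/-x), wrist cam
    o=ctrl.get_obs();M=R.from_euler('xyz',o['eef_rot']).as_matrix();g=np.array(o['ee_pos'])+.18*M[:,2]
    f=M[:,0]
    for a in(30,20,10,0,-10):
        z=np.cos(np.radians(a))*np.array([0,0,1])-np.sin(np.radians(a))*f
        print(a,proj(c,g-.055*z).round(0),proj(c,g-.108*z).round(0))
E
python3 - <<'E'
from h import *
c=cam('wrist','w4.png')
o=ctrl.get_obs();print(o['time_s'],o['ee_pos'],o['force'],o['grip_width'],o['grip_force']);lid(c)
E
```

```text
6.275 [0.32955059 0.20247411 0.31080728] [ 0.41163275 -0.62051069 -2.00830963] 0.03391218154224703 3.825513906776905
30 [259. 181.] [259. 133.]
20 [259. 192.] [259. 154.]
10 [259. 205.] [259. 175.]
0 [259. 218.] [259. 197.]
-10 [259. 231.] [259. 219.]
```

View pics/w4.png

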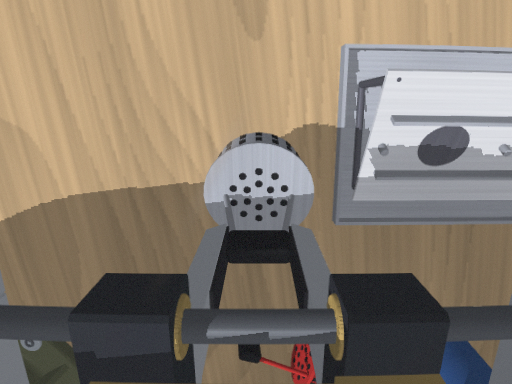

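Lid centre at about (259,195), so the tilt is down to about 17°. I'll try a 3 N squeeze with a small shake.

Call:
servo_tool --pt "1 0 0 0 0" --pt "1 0 3 0 0" --pt "1 0 6 0 0" --pt "1 0 3 0 0" --pt "1 0 0 0 0" --pt "1 0 3 0 0" --pt "1 0 6 0 0" --pt "1 0 6 0 0" --pt "1 0 6 0 0" --squeeze 3

```text
time_s: 7.4
ee_pos: [0.3295, 0.2621, 0.3105]
eef_rot: [-3.141, 0.0, 1.442]
force: [-0.6, 0.5, -1.7]
grip_width: 0.0336
grip_force: 3.0
```

```bash
python3 - <<'E'
from h import *
c=cam('wrist')
o=ctrl.get_obs();print(o['time_s'],o['ee_pos'],o['force'],o['grip_width'],o['grip_force']);lid(c)
# hole pattern: dark blobs within the lid region
g=cv2.cvtColor(c['image'],cv2.COLOR_RGB2GRAY)[120:236,205:315]
m=(g<80).astype(np.uint8)
n,_,st,ce=cv2.connectedComponentsWithStats(m)
for i in range(1,n):
    if 15<st[i,4]<120: print((ce[i]+[205,120]).round(0),st[i,4])
E
```

```text
7.45 [0.32953678 0.26199299 0.31063056] [ 0.63513924  1.20031692 -1.44876925] 0.03385924417039143 2.998729459941387
30 [259. 181.] [259. 133.]
20 [259. 192.] [259. 154.]
10 [259. 205.] [259. 175.]
0 [259. 218.] [259. 197.]
-10 [259. 232.] [259. 219.]
[215. 122.] 19
[302. 123.] 26
[258. 138.] 32
[242. 142.] 32
[274. 142.] 30
[258. 149.] 28
[232. 153.] 24
[284. 152.] 26
[246. 154.] 27
[270. 154.] 26
[233. 164.] 30
[247. 163.] 28
[269. 163.] 25
[283. 164.] 26
[258. 167.] 27
[243. 172.] 22
[273. 172.] 24
[258. 175.] 23
```

The shake swung it the wrong way, to about 50° (hole-pattern centre now (258,157)). Next: slow start towards -y and a hard stop, so the foot swings forward.

Call:
servo_tool --pt "1 0 -0.3 0 0" --pt "1 0 -0.8 0 0" --pt "1 0 -1.6 0 0" --pt "1 0 -2.8 0 0" --pt "1 0 -4.4 0 0" --pt "1 0 -6.6 0 0" --pt "1 0 -9.6 0 0" --pt "1 0 -9.6 0 0" --pt "1 0 -9.6 0 0"

```text
time_s: 8.57
ee_pos: [0.3296, 0.1663, 0.3109]
eef_rot: [3.141, -0.0, 1.441]
force: [-0.1, -0.5, 2.2]
grip_width: 0.0338
grip_force: 3.0
```

```bash
cat >> h.py <<'E'
def holes(c):
    g=cv2.cvtColor(c['image'],cv2.COLOR_RGB2GRAY)[100:236,205:315]
    n,_,st,ce=cv2.connectedComponentsWithStats((g<80).astype(np.uint8))
    p=np.array([ce[i]+[205,100] for i in range(1,n) if 12<st[i,4]<80])
    print(p[np.argsort(p[:,1])].round(0).tolist())
E
python3 - <<'E'
from h import *
c=cam('wrist')
o=ctrl.get_obs();print(o['time_s'],o['ee_pos'],o['force'],o['grip_width'],o['grip_force']);holes(c)
E
```

```text
8.625 [0.32966618 0.16658937 0.31086004] [0.25243721 0.04614219 2.050013  ] 0.03372068385384996 3.0029746145009995
[[258.0, 130.0], [273.0, 132.0], [242.0, 134.0], [286.0, 139.0], [258.0, 162.0], [273.0, 166.0], [243.0, 166.0], [258.0, 174.0], [282.0, 178.0], [234.0, 178.0], [269.0, 179.0], [247.0, 179.0], [247.0, 190.0], [268.0, 190.0], [234.0, 191.0], [281.0, 191.0], [258.0, 196.0], [272.0, 202.0], [244.0, 202.0], [258.0, 206.0]]
```

Call:
servo_tool --pt "1 0 0 1 0" --pt "1 0 0 2 0" --pt "1 0 0 3 0" --pt "1 0 0 3 0" --pt "1 0 0 3 0" --pt "1 0 0 3 0"

```text
time_s: 9.38
ee_pos: [0.3295, 0.1665, 0.3404]
eef_rot: [-3.141, 0.0, 1.442]
force: [-0.4, -0.5, -1.6]
grip_width: 0.034
grip_force: 3.0
```

```bash
python3 - <<'E'
from h import *
c=cam('wrist')
o=ctrl.get_obs();print(o['time_s'],o['ee_pos'],o['force'],o['grip_width'],o['grip_force']);holes(c)
t=cam('scene')
C=np.zeros((384,800,3),np.uint8)
C[:300,:400]=cv2.resize(c['image'],(400,300)); C[:,400:]=cv2.resize(t['image'][60:252,130:330],(400,384),interpolation=2)
cv2.imwrite('pics/m5.png',C[:,:,::-1])
E
```

```text
9.425 [0.3295191  0.1664582  0.34036261] [-0.98663724  0.28182918 -1.49970408] 0.03409416555225242 2.9997652396559715
[[258.0, 181.0], [244.0, 185.0], [273.0, 185.0], [258.0, 192.0], [235.0, 197.0], [282.0, 197.0], [269.0, 198.0], [248.0, 199.0], [248.0, 210.0], [269.0, 210.0], [236.0, 211.0], [281.0, 211.0]]
```

View pics/m5.png

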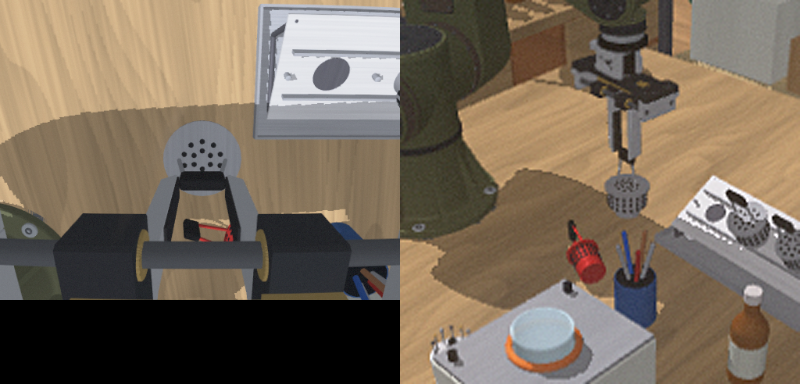

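It now hangs almost upright (scene (628,195), lid at wrist (202,155)), though it has slipped a little toward the fingertips. I'll stand it on the clear bench and regrip it firmly upright.

Call:
servo_tool --pt "1 0 1 -1 0" --pt "1 0 2 -2 0" --pt "1 0 2 -3 0" --pt "1 0 2 -3.4 0" --pt "1 0 2 -3.6 0" --pt "1 0 2 -3.8 0" --pt "1 0 2 -4.0 0" --pt "1 0 2 -4.0 0"

```text
time_s: 10.48
ee_pos: [0.3295, 0.1864, 0.3005]
eef_rot: [-3.141, 0.0, 1.442]
force: [0.1, -0.1, 0.4]
grip_width: 0.0336
grip_force: 3.0
```

```bash
python3 - <<'E'
from h import *
c=cam('wrist')
o=ctrl.get_obs();print(o['time_s'],o['ee_pos'],o['force'],o['grip_width'],o['grip_force']);holes(c);lid(c)
M=R.from_euler('xyz',o['eef_rot']).as_matrix()
for l in(.17,.18,.19,.2): print(l,proj(c,np.array(o['ee_pos'])+l*M[:,2]))
E
```

```text
10.525 [0.32949496 0.1863919  0.30049039] [-0.79611337 -0.07249199  0.32211618] 0.03395783158377064 2.9998663812875748
[[258.0, 176.0], [273.0, 180.0], [243.0, 180.0], [258.0, 188.0], [282.0, 193.0], [234.0, 193.0], [247.0, 194.0], [269.0, 194.0], [269.0, 206.0], [247.0, 206.0], [235.0, 208.0], [282.0, 208.0]]
30 [259. 181.] [259. 133.]
20 [259. 192.] [259. 154.]
10 [259. 205.] [259. 175.]
0 [259. 218.] [259. 197.]
-10 [259. 231.] [259. 219.]
0.17 [259.25620201 261.23869621]
0.18 [259.22133545 252.52254328]
0.19 [259.19007731 244.71789114]
0.2 [259.16189993 237.69004397]
```

Call:
servo_tool --pt "0.4 0 0 0 0" --pt "0.4 0 0 0 0" --pt "0.4 0 0 0 0" --pt "0.4 0 0 0 0" --pt "0.4 0 0 0 0" --pt "0.4 0 0 0 0"

```text
time_s: 11.28
ee_pos: [0.3295, 0.1865, 0.3006]
eef_rot: [-3.142, 0.0, 1.442]
force: [0.3, -0.5, 0.2]
grip_width: 0.0562
grip_force: 0.0
```

```bash
python3 - <<'E'
from h import *
c=cam('wrist','w6.png')
o=ctrl.get_obs();print(o['time_s'],o['ee_pos'],o['force'],o['grip_width'],o['grip_force']);holes(c)
C=cv2.resize(c['image'][100:300,150:370],(660,600),interpolation=2)
cv2.imwrite('pics/w6.png',C[:,:,::-1])
E
```

```text
11.325 [0.32956635 0.1864909  0.30065295] [ 0.20528403  0.43966948 -0.4499447 ] 0.05670862456906113 0.0
[[258.0, 176.0], [273.0, 180.0], [243.0, 180.0], [258.0, 188.0], [282.0, 193.0], [234.0, 193.0], [269.0, 194.0], [247.0, 194.0], [269.0, 206.0], [247.0, 206.0], [282.0, 208.0], [235.0, 208.0], [207.0, 231.0], [310.0, 231.0]]
```

View pics/w6.png

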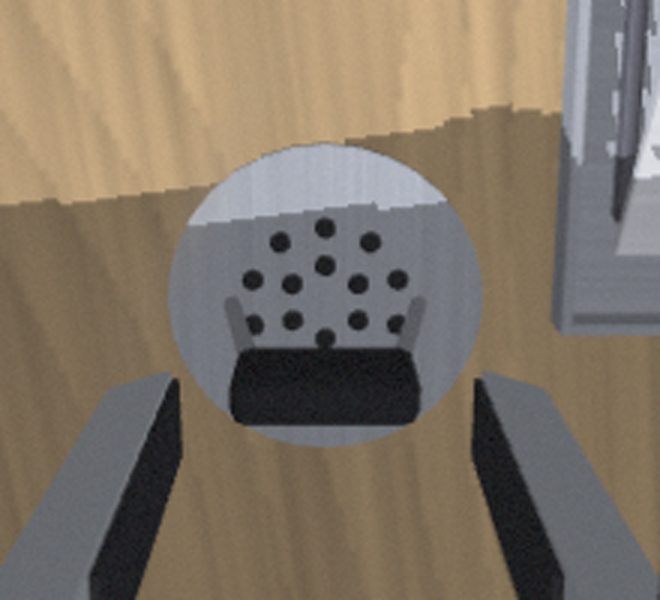

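It stands upright, released. Lid circle spans cols 168–482, rows 143–446 in the 3x crop, centre about (258,198) px.

```bash
python3 - <<'E'
from h import *
c=load('wrist')
p=atz(c,(258.0,197.8),.053);print('lid',p, 'diam',np.linalg.norm(atz(c,(205.7,198),.053)-atz(c,(310.3,198),.053)))
print('grip',atz(c,(150+325/3,100+387/3),.110))
E
```

```text
lid [0.3301653  0.19705317 0.053     ] diam 0.07421613743819465
grip [0.33024325 0.19544542 0.11      ]
```

Call:
servo_tool --pt "0.4 0.05 1.0 0 0" --pt "0.4 0.05 1.0 -1.2 0" --pt "0.4 0.05 1.0 -1.2 0" --pt "1 0.05 1.0 -1.2 0" --pt "1 0.05 1.0 -1.2 0" --pt "1 0.05 1.0 -1.2 0" --pt "1 0.05 1.0 -1.2 0" --pt "1 0.05 1.0 -1.2 0" --pt "1 0.05 1.0 0 0" --pt "1 0.05 1.0 3 0" --pt "1 0.05 1.0 8 0" --pt "1 0.05 1.0 13 0" --pt "1 0.05 1.0 17 0" --pt "1 0.05 1.0 17.3 0" --pt "1 0.05 1.0 17.3 0" --squeeze 25

```text
time_s: 13.2
ee_pos: [0.3298, 0.1964, 0.473]
eef_rot: [-3.141, 0.0, 1.442]
force: [-0.4, 0.3, -3.2]
grip_width: 0.0339
grip_force: 24.8
```

Call:
servo_tool --pt "1 1 -2 0 0" --pt "1 3 -6 0 0" --pt "1 5.5 -10.5 0 0" --pt "1 8 -15 0 0" --pt "1 10.5 -19.5 0 0" --pt "1 13 -24 0 0" --pt "1 15.5 -28.5 0 0" --pt "1 17.5 -33 0 0" --pt "1 19 -36 0 0" --pt "1 20 -38.5 0 0" --pt "1 20.6 -40.2 0 0" --pt "1 20.9 -41 0 0" --pt "1 21 -41.1 0 0" --pt "1 21 -41.1 0 0" --pt "1 21 -41.1 0 0"

```text
time_s: 15.08
ee_pos: [0.54, -0.2139, 0.4739]
eef_rot: [3.141, 0.0, 1.443]
force: [0.1, 0.1, -1.0]
grip_width: 0.034
grip_force: 24.8
```

```bash
python3 - <<'E'
from h import *
c=cam('wrist');s=cam('scene');t=cam('top')
o=ctrl.get_obs();print(o['time_s'],o['ee_pos'],o['eef_rot'],o['force'],o['grip_width'],o['grip_force']);holes(c);lid(c)
C=np.zeros((600,800,3),np.uint8)
C[:300,:400]=cv2.resize(c['image'],(400,300)); C[:600,400:]=cv2.resize(s['image'][120:270,150:250],(400,600),interpolation=2)
C[300:,:400]=cv2.resize(c['image'][60:240,140:380],(400,300),interpolation=2)
cv2.imwrite('pics/m7.png',C[:,:,::-1])
E
```

```text
15.225 [ 0.5399751  -0.21421791  0.47383018] [3.14134146e+00 6.09036225e-05 1.44237465e+00] [ 1.1306023   0.83550799 -0.04389086] 0.03368589328471963 24.76680926978588
[[259.0, 194.0], [274.0, 199.0], [243.0, 199.0], [258.0, 206.0], [284.0, 211.0], [233.0, 211.0], [247.0, 213.0], [270.0, 213.0], [270.0, 225.0], [247.0, 225.0], [258.0, 232.0]]
30 [259. 181.] [259. 133.]
20 [259. 193.] [259. 154.]
10 [259. 205.] [259. 176.]
0 [259. 218.] [259. 197.]
-10 [259. 232.] [259. 219.]
```

View pics/m7.png

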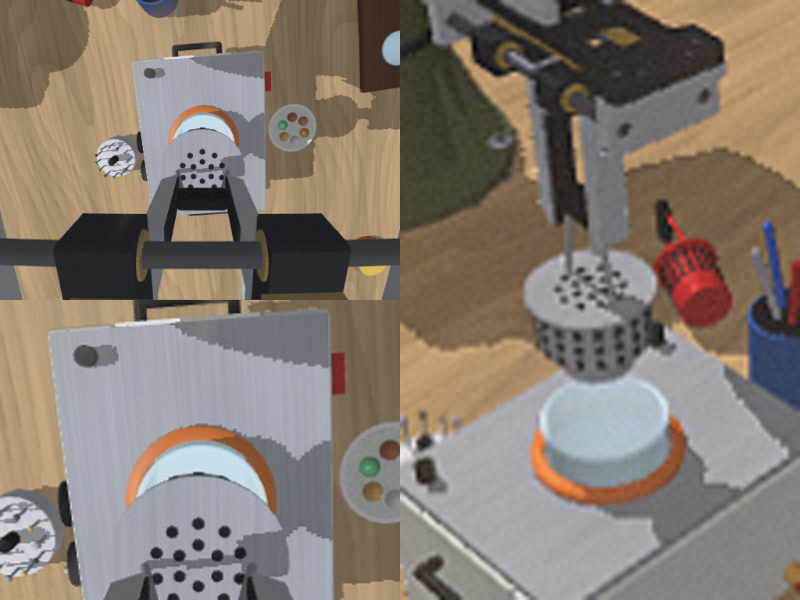

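Upright and held over the beaker: hole-pattern centre about (258,217), against (259,218) predicted for upright. Lowering gently.

Call:
servo_tool --pt "1 0 0 -1 0" --pt "1 0 0 -2.5 0" --pt "1 0 0 -4 0" --pt "1 0 0 -4.6 0" --pt "1 0 0 -5 0" --pt "1 0 0 -5.3 0" --pt "1 0 0 -5.6 0" --pt "1 0 0 -5.9 0" --pt "1 0 0 -6.2 0" --pt "1 0 0 -6.2 0"

```text
time_s: 16.48
ee_pos: [0.54, -0.2145, 0.4114]
eef_rot: [-3.141, -0.0, 1.442]
force: [-0.6, 0.2, -2.2]
grip_width: 0.034
grip_force: 24.8
```

Call:
servo_tool --pt "1 0 0 -0.3 0" --pt "1 0 0 -0.6 0" --pt "1 0 0 -0.9 0" --pt "1 0 0 -1.2 0" --pt "1 0 0 -1.5 0" --pt "1 0 0 -1.8 0" --pt "1 0 0 -2.1 0" --pt "1 0 0 -2.4 0" --pt "1 0 0 -2.6 0" --pt "1 0 0 -2.7 0" --pt "1 0 0 -2.7 0"

```text
time_s: 17.85
ee_pos: [0.5401, -0.2145, 0.3847]
eef_rot: [3.142, -0.0, 1.442]
force: [-0.4, -0.3, -1.9]
grip_width: 0.0334
grip_force: 24.8
```

Clearly nesting: it has gone below the cone stop with no resistance. A last few millimetres to contact.

Call:
servo_tool --pt "1 0 0 -0.1 0" --pt "1 0 0 -0.2 0" --pt "1 0 0 -0.3 0" --pt "1 0 0 -0.3 0"

```text
time_s: 18.35
ee_pos: [0.54, -0.2144, 0.3836]
eef_rot: [3.139, 0.001, 1.442]
force: [-5.6, 2.8, 13.5]
grip_width: 0.0339
grip_force: 25.1
```

Contact at TCP z 0.3836, expected 0.383: the rim is on the glass. Release and withdraw upward.

Call:
servo_tool --pt "1 0 0 0.15 0" --pt "1 0 0 0.15 0" --pt "0.4 0 0 0.15 0" --pt "0.4 0 0 0.15 0" --pt "0.4 0 0 0.15 0" --pt "0.4 0 0 0.15 0" --pt "0.4 0 0 2 0" --pt "0.4 0 0 5 0" --pt "0.4 0 0 8 0" --pt "0.4 -4 0 10 0" --pt "0.4 -8 0 10 0" --pt "0.4 -8 0 10 0" --pt "0.4 -8 0 10 0"

```text
time_s: 19.98
ee_pos: [0.4604, -0.2146, 0.4818]
eef_rot: [3.141, 0.0, 1.442]
force: [-0.0, -0.5, -0.8]
grip_width: 0.0563
grip_force: 0.0
```

```bash
python3 - <<'E'
from h import *
c=cam('wrist');s=cam('scene');t=cam('top')
o=ctrl.get_obs();print(o['time_s'],o['ee_pos'],o['force'])
sp=lambda p:((proj(s,p)-[170,185])*4+1.5).round(0)
print('expected in scene crop: lid', sp([.54,-.214,.148]),'grip',sp([.54,-.214,.203]))
C=np.zeros((600,800,3),np.uint8)
C[:300,:400]=cv2.resize(c['image'][60:240,220:460],(400,300),interpolation=2)
C[:300,400:]=cv2.resize(s['image'][185:260,170:270],(400,300),interpolation=2)
C[300:,:400]=cv2.resize(t['image'][120:270,120:320],(400,300),interpolation=2)
C[300:,400:]=cv2.resize(s['image'][125:245,200:360],(400,300),interpolation=2)
cv2.imwrite('pics/m8.png',C[:,:,::-1])
E
```

```text
20.125 [ 0.46075362 -0.21453361  0.48122486] [1.276418   0.34043155 0.56167622]
expected in scene crop: lid [122. 148.] grip [114.  76.]
```

View pics/m8.png

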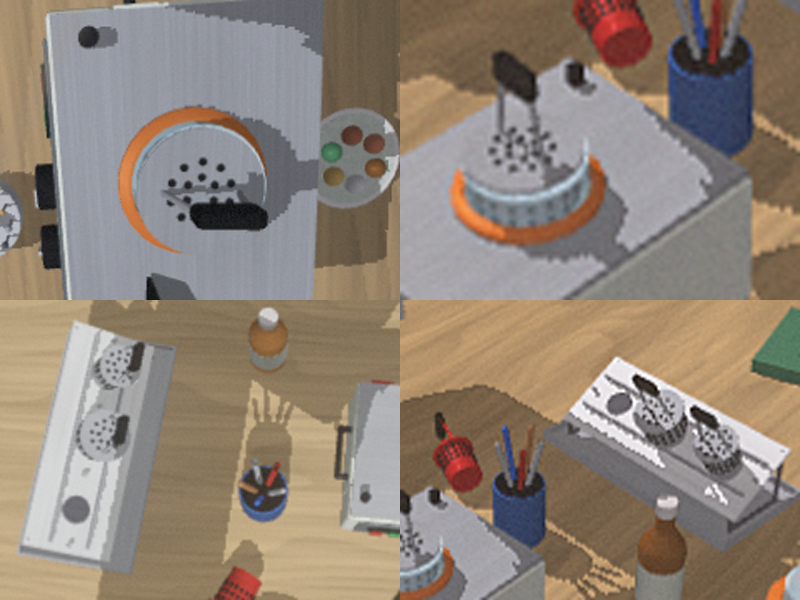

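The picture shows the basket seated flush on the glass. Lid (520,148) and grip (515,76) match the expected (522,148) and (514,76). The other two baskets stand undisturbed in the rack, and the bystanders have not moved.

```bash
python3 -c "
from station import ctrl
print(ctrl.hand_in())"
```

```text
the job is handed in; nothing more can be done
None
```

The large 66/75 mm basket hangs upright in the cleaner's 70 mm beaker, its rim on the glass. The other two never left the rack, and the job was handed in at about 20 s; no verdict was shown.

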